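# Draw the carrier plate from under the sample racks

## Robot

A 6-joint arm with a two-finger parallel gripper is mounted at the origin on the work surface. World frame = base frame: x ahead of the robot, y to its left, z up, the work surface at z = 0. Lengths are in m, angles in rad, forces in N, time in s.
With the tool pointing down it reaches from about 0.225 to 0.875 m from the base axis. Payload 3.4 kg.
Tool frame: the origin (TCP) lies midway between the tips of the shut fingers; the grasp point (between the pads) lies 19 mm behind it (manip.pinch_z is the distance from the TCP to the grasp point, in m); z points along the fingers, y is the line along which they close (so a half turn about z gives the same grasp; the last joint's range is limited). The gripper opens to 85 mm and grips with 20 to 120 N. Pads are 22 mm wide; open, the fingers measure 114 mm over their backs; the gripper's body (76 mm by 85 mm) begins 54 mm behind the grasp point. The pads swing forward as they close: fully open they stand 13 mm farther back than shut.
Start: joints at [1.149, 0.276, 1.505, -0, 1.361, -0.121], TCP at [0.17, 0.549, 0.231] pointing down, gripper open.
Joint ranges: [-2.89, 2.89], [-0.75, 2.08], [0.22, 2.7], [-1.18, 4.32], [0.11, 2.71], [-2.7, 2.7]. Speed limits (rad/s): [2.57, 2.57, 3.14, 3.14, 3.14, 3.14].

## Interface

Orientations are given as a unit quaternion [w, x, y, z].
In Python, from rig import manip gives the robot as it stands.
- The arm moves only by the tool carry_out, never from a script. Its arguments are lists of equal length, an entry for each row: "delta_pos": the shift along the tool's x, y, z scaled (see below), a list of three; "turn": the turn, a rotation vector about the tool's x, y, z scaled (see below), a list of three; "claw": the closure, from -1 (fully open) to 1 (shut). A call has 1 to 12 rows; each row is the pose to reach, as a shift and turn from the pose commanded when the call began, along the tool's axes at that moment; what a row does not reach only later rows make up. The controller multiplies each number of a shift by 400 mm and each number of a turn by 30 degrees. A row lasts 1/10 s, in which the tool goes at most 50 mm and 8.59 degrees, less where a joint would pass 70% of its speed; a pose out of reach is approached as far as the arm can. A call with a number of a shift or a turn outside -1 to 1 is refused whole. A call with a gripper value outside its range is refused whole. The fingers move at their own pace and stop on an object; "force" is the grip in N (left out, the last holds). Time passes only in rows, so rows that repeat a pose let the fingers close. It gives the time, the measured TCP pose, the force, the opening and the grip force at its end, in the units of the state.
- manip.get_state(): the state, without advancing time (a new reading comes with each control period).
- manip.get_image(name): name is "side" or "top"; returns a dict with "image" (384x512x3 uint8, red, green, blue), "z_map" (384x512 float32, m along the optical axis (not along the pixel's ray), 0 where there is no reading), "fx", "fy", "cx", "cy" (pixels), "world_to_cam" (4x4, takes a point from world to camera coordinates). Camera axes: x right, y down, z forward; pixel columns grow to the right and rows downward; lengths in m; the calibration is good to about 2 mm. A picture is of the moment at which its call begins.
- manip.sign_off(): hands the job in; it is judged then, once.
Trained networks look in the newest picture that a camera, given by its name, has taken for a name from the list of things; names that differ only in an ending like _2 or _b are one class to them, and where a whole thing is asked for, a point or a joint stands for the part that bears it (a point fixed in the world has none). Each returns a list of dicts, best first, with "score" (0 to 1); they miss things now and then, are a little off and sometimes report something else, mostly with a low value. They report only what shows in the picture. A call takes as long as a camera call. They do not tell look-alikes from the thing itself.
- manip.spot_in(camera, query): "point" ([x, y, z] in m, in world coordinates, good to about 4 mm: the middle of the surface that is visible of it).
- manip.place_of(camera, query): "point" ([x, y, z] in m, in world coordinates, good to about 4 mm: a listed point, or the origin of a listed thing).
The state is a dict: "clock": time; "qpos": joint angles; "qd": joint speeds; "effort": joint torques, N m; "position": TCP position; "ee_rot": TCP orientation; "contact_force": force on the tool from outside, world axes, zero at the start; "moment": the same for the moment, N m; "width": finger opening in m; "gripper_force": force on a finger pad.
Only numpy, scipy, OpenCV 4.12 (cv2) and the standard library are available. Lean on these libraries where they do the work, as an engineer would, in place of code of your own. Each camera call takes 0.05 s, during which the arm holds its last target. There are 200 camera calls.

## Task

By its upright tab, slowly draw the flat metal plate out from under the stack of three sample racks, sliding it flat on the bench between its two rails, until its near edge meets the crossbar of the end stop, then press it lightly against that bar (5 to 12 N) for a good half second and let go, leaving it there. The racks must stay stacked, held back by the two posts, and come down on the bench where they are: pull gently so that nothing is banged, tipped or jammed against the rails or the stop, and leave the other things alone.

Things in the scene. Friction and masses are not known exactly. Their poses are not given: they have to be found in the camera images.
- tab (a point): Centre of the upright tab (30 mm along x, 10 mm thick in y, 45 mm high) on the loose aluminium plate (0.18 kg); 27.5 mm above the bench, tab top at 50 mm. Pinch it across y. The plate lies flat on the bench: 150 (x) x 66 (y) x 5 mm, its near edge 28 mm from this point towards -x (this point's own axis), where it is turned up as a lip 30 mm high and 5 mm thick; its far edge 122 mm towards +x.
- rails: Fixed aluminium guide. Origin on the bench midway between its two posts; +x points to the stack, the plate is drawn along -x. Rails 10 mm high run 215 mm from the origin along -x, inner faces at y = -34.5 and +34.5 mm: 1.5 mm play each side of the plate. Posts 24 mm high at y = -42 and +42 mm, far faces at x = 0, hold back the lowest rack; the plate passes between them.
- stop_base: End stop: fixed steel strips beside the rails; origin on the bench, 190 mm from the rails' origin along their -x. They carry a rigid clamped crossbar, 118 mm across the rails, top at 30 mm. Its face towards the plate lies anywhere within 12 mm either way in x of this origin (not reported: find it by feel), always far enough for the plate to be clear of the stack first.
- rack0_mid (a point): Centre of the lowest of the three plastic sample racks in the stack, 70 (x) x 110 (y) x 28 mm each, about 0.18 kg, stacked loosely one on the other on the plate (maybe a few mm out of line), 2 to 12 mm beyond the posts. The point lies 14 mm above its underside. With the plate gone the stack stands on the bench, 5 mm lower.
- rack1_mid (a point): Centre of the middle of the three plastic sample racks in the stack, 70 (x) x 110 (y) x 28 mm each, about 0.18 kg, stacked loosely one on the other on the plate (maybe a few mm out of line), 2 to 12 mm beyond the posts. The point lies 14 mm above its underside. With the plate gone the stack stands on the bench, 5 mm lower.
- rack2_mid (a point): Centre of the top of the three plastic sample racks in the stack, 70 (x) x 110 (y) x 28 mm each, about 0.18 kg, stacked loosely one on the other on the plate (maybe a few mm out of line), 2 to 12 mm beyond the posts. The point lies 14 mm above its underside. With the plate gone the stack stands on the bench, 5 mm lower.
- spare_rack_mid (a point): Centre of a fourth, single rack of the same kind (70 x 110 x 28 mm) lying beside the fixture on the bench: bystander.
- jar: Amber jar, 56 mm across, 75 mm high, beside the fixture: bystander. Origin under its centre.
- beaker: Beaker, 72 mm across, 90 mm high: bystander. Origin under its centre.
- flask: Conical flask, 84 mm across at the foot, 124 mm high: bystander. Origin under its centre.
- reagent: White bottle, 70 mm across, 160 mm high: bystander. Origin under its centre.
- weight: Brass weight, 44 mm across, 30 mm high: bystander. Origin under its centre.
- spatula: Spatula, 180 mm long, lying flat: bystander. Origin under its middle.
Not all that is in view belongs to the job. Leave any green or orange look-alike of the part that bears rack2_mid alone. Leave any pink look-alike of the part that bears tab alone.

How it is judged:
On the way, in this order (a step that is already met when the one before it is completed fails the run):
1. the plate is drawn clear of the stack, and the three racks stand stacked on the bench behind the posts (x of tab in the frame of rails below -0.13 m and angle between tab's own z axis and vertical below 0.04 rad and height (world z) of tab below 0.031 m and angle between each of rack0_mid, rack1_mid, rack2_mid's own z axis and vertical below 0.08 rad and horizontal distance between rack0_mid and rack1_mid below 0.02 m and horizontal distance between rack1_mid and rack2_mid below 0.02 m and height (world z) of rack0_mid below 0.018 m and height (world z) of rack1_mid above 0.038 m and height (world z) of rack2_mid above 0.064 m and x of rack0_mid in the frame of rails between 0.02 and 0.07 m), for 0.1 s.
2. the plate is pressed against the crossbar of the end stop with 3 to 18 N for 0.3 s (x of tab in the frame of rails below -0.13 m and contact force between plate and stop_base between 3 and 18 N), for 0.3 s.
At the end, for the whole second after the job is handed in: The plate lies flat between its rails, let go and at rest, clear of the stack, its near edge within 3 mm of the crossbar; the three racks stand at rest on the bench behind the posts, level within 0.08 rad, each within 20 mm of the one below (all of step 1 and x of tab in the frame of stop_bar below 0.0315 m and x of tab in the frame of rails above -0.178 m and angle between the x axis of tab and the x axis of rails, either way round below 0.06 rad and linear speed of each of plate, rack0, rack2 below 0.01 m/s); the robot touches nothing.
It fails at once if a rack of the stack tips by more than 0.35 rad or is pushed by the robot (angle between any of rack0_mid, rack1_mid, rack2_mid's own z axis and vertical above 0.35 rad or contact force between any of the fingers, the arm and rack0 above 2 N or contact force between any of the fingers, the arm and rack1 above 2 N or contact force between any of the fingers, the arm and rack2 above 2 N).
It fails at once if the stack is banged or pulled against the posts with more than 15 N (contact force between rack0 and rails above 15 N).
It fails at once if the plate is jammed against rails or posts with more than 15 N, or driven against the end stop with more than 20 N (contact force between plate and rails above 15 N or contact force between plate and stop_base above 20 N).
It fails at once if the plate is lifted or tipped instead of slid (angle between tab's own z axis and vertical above 0.15 rad or height (world z) of tab above 0.036 m).
It fails at once if a bystander is moved by more than 20 mm (distance of any of spare_rack_mid, jar, beaker, flask, reagent, weight, spatula from where it was at the start of the episode above 0.02 m).
It also fails if it takes over 58 s, if anything falls off the work surface, if the arm or the gripper's body presses on something with over 40 N, if the wrist force passes 120 N, or if a joint passes its speed limit or range.

## Working session

There is one attempt and no reset: what is moved stays moved. The work goes in short steps, Python scripts to look and compute and a tool call to move; the robot and the scene stay as the last step left them, time stands still between calls to the robot, and variables do not carry over. Pictures are saved under pics/ and viewed, at most 10 in all, crops included, and the job is handed in when it is done.

Besides the shell and the picture viewer there is one more tool, called after "Emit:" as name(argument=value, ...), one argument or row to a line, values as JSON. carry_out: Moves the arm, as the interface text tells. Shifts and turns lie within -1 to 1; 1 stands for 400 mm of shift or 30 degrees of turn. Its arguments: {"type":"object","properties":{"delta_pos":{"type":"array","items":{"type":"array","items":{"type":"number","minimum":-1,"maximum":1}}},"turn":{"type":"array","items":{"type":"array","items":{"type":"number","minimum":-1,"maximum":1}}},"claw":{"type":"array","items":{"type":"number"}},"force":{"type":"number"}},"required":["delta_pos","turn","claw"]}

```bash
mkdir -p pics; python3 - <<'E'
from rig import manip
import cv2
for c in("top","side"):
    d=manip.get_image(c);cv2.imwrite(f"pics/{c}0.png",d["image"][:,:,::-1])
    for q in("tab","rails","stop_base","rack0_mid","rack2_mid"):
        print(c,q,[( [round(v,3) for v in r["point"]],round(r["score"],2)) for r in manip.place_of(c,q)])
print(manip.get_state())
E
```

```text
top tab [([0.615, -0.06, 0.033], 0.85), ([0.365, -0.186, 0.029], 0.8)]
top rails [([0.665, -0.05, 0.0], 0.83)]
top stop_base [([0.48, -0.083, 0.002], 0.67)]
top rack0_mid [([0.695, -0.048, 0.017], 0.62)]
top rack2_mid [([0.674, 0.151, 0.016], 0.84), ([0.701, -0.048, 0.078], 0.72), ([0.436, 0.214, 0.012], 0.68), ([0.417, -0.348, 0.001], 0.38), ([0.475, 0.415, -0.004], 0.18)]
side tab [([0.36, -0.191, 0.028], 0.94), ([0.61, -0.061, 0.029], 0.88)]
side rails [([0.66, -0.053, 0.002], 0.78)]
side stop_base [([0.476, -0.083, -0.001], 0.56), ([0.7, -0.047, 0.049], 0.29)]
side rack0_mid [([0.705, -0.048, 0.019], 0.5)]
side rack2_mid [([0.431, 0.218, 0.012], 0.95), ([0.67, 0.149, 0.015], 0.74), ([0.704, -0.046, 0.076], 0.69), ([0.613, -0.06, 0.027], 0.59)]
{'clock': 0.6, 'qpos': array([ 1.14902288e+00,  2.75897968e-01,  1.50492944e+00, -2.37780500e-05,
        1.36068773e+00, -1.20979347e-01]), 'qd': array([-9.46810989e-04,  1.05048644e-03, -9.08058122e-04, -1.69579962e-03,
       -1.54437613e-03, -6.67385171e-05]), 'effort': array([-6.45882556e-04, -4.16384876e+01, -2.45989323e+01, -9.11499092e-05,
        3.08670187e-04,  1.17509407e-05]), 'position': array([0.17037094, 0.54920215, 0.23131742]), 'ee_rot': array([2.15919146e-05, 1.49828263e-01, 9.88712036e-01, 3.42241639e-05]), 'contact_force': array([-0.92448278, -0.1503823 ,  0.7026289 ]), 'moment': array([ 0.0001517 , -0.03681254, -0.01196631]), 'gripper_force': 0.0, 'width': 0.08531159920769288}
```

View pics/top0.png

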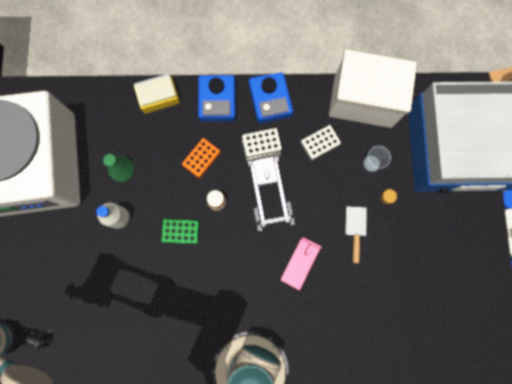

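View pics/side0.png

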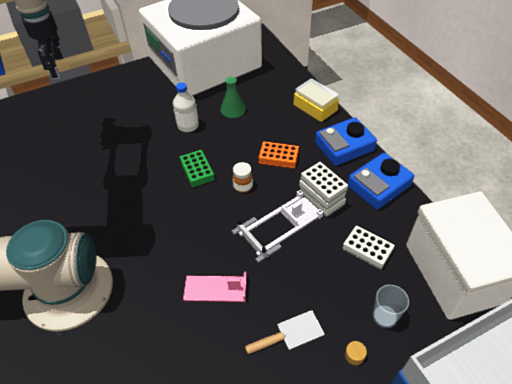

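The top view shows the stack at (262,143), the rails running down to the stop at about (275,222), and the plate's tab at about (268,174). Candidates for the tab are the grey plate (268,174) and the pink look-alike (301,263), so I choose the grey one under the white stack. Next I'll measure the axis and check it in a crop.

```bash
cat > h.py <<'E'
import numpy as np,cv2
from rig import manip
def cloud(c):
    d=manip.get_image(c);z=d["z_map"];v,u=np.mgrid[:384,:512]
    P=np.stack([(u-d["cx"])/d["fx"]*z,(v-d["cy"])/d["fy"]*z,z,np.ones_like(z)],-1)@np.linalg.inv(d["world_to_cam"]).T
    return d,P[...,:3]
def proj(d,p):
    q=d["world_to_cam"]@np.r_[p,1];return d["fx"]*q[0]/q[2]+d["cx"],d["fy"]*q[1]/q[2]+d["cy"]
E
python3 - <<'E'
from h import *
o=np.array([.663,-.051]);a=np.arctan2(.032,.185)
for c in("top","side"):
    d,P=cloud(c);g=d["image"].min(-1)
    # rays to z=0.01 for bright pixels
    ci=np.linalg.inv(d["world_to_cam"]);C=ci[:3,3]
    R=P-C; W=C+R*((0.01-C[2])/R[...,2])[...,None]
    yaw=a
    for it in range(3):
        ax=np.array([np.cos(yaw),np.sin(yaw)]);ay=np.array([-ax[1],ax[0]])
        X=(W[...,:2]-o)@ax;Y=(W[...,:2]-o)@ay
        fits=[]
        for s in(-1,1):
            m=(X>-.165)&(X<-.10)&(abs(Y-s*.039)<.015)&(g>110)
            k=np.polyfit(X[m],Y[m],1);fits.append(k)
        yaw+=np.mean([k[0] for k in fits])
    print(c,np.degrees(yaw),fits,m.sum())
    # heights of tab
    m=(X>-.09)&(X<-.02)&(abs(Y)<.028)&(P[...,2]>.02)&(P[...,2]<.06)
    print("tab px",m.sum(),P[m].mean(0) if m.any() else 0,X[m].min() if m.any() else 0,X[m].max() if m.any() else 0)
    m=(X>0)&(X<.15)&(abs(Y)<.09)&(P[...,2]>.085)&(P[...,2]<.1)
    print("stack top",P[m].mean(0),m.sum())
    u,v=map(int,proj(d,[.60,-.06,.02]));
    cv2.imwrite(f"pics/{c}c.png",cv2.resize(d["image"][v-55:v+55,u-60:u+60,::-1],None,fx=5,fy=5,interpolation=2))
    print(u,v)
    for q in("spare_rack_mid","jar","weight"):
        print(q,[( [round(v,3) for v in r["point"]],round(r["score"],2)) for r in manip.place_of(c,q)])
E
python3 -c "
import cv2,numpy as np
a=cv2.imread('pics/topc.png');b=cv2.imread('pics/sidec.png')
cv2.imwrite('pics/both.png',cv2.resize(np.hstack([a,b]),(800,367)))"
```

```text
top 9.777555911442896 [array([ 0.0516568 , -0.03325375]), array([-0.05166329,  0.03223113])] 109
tab px 74 [ 0.59443428 -0.06281662  0.03721382] -0.08220981085416713 -0.034131024444448536
stack top [ 0.69755205 -0.0458123   0.08915942] 677
265 177
spare_rack_mid [([0.718, -0.244, 0.012], 0.72)]
jar [([0.526, 0.097, 0.0], 0.72), ([0.664, -0.048, 0.0], 0.17)]
weight [([0.531, -0.459, -0.0], 0.45), ([0.701, -0.05, 0.078], 0.28)]
side 3.7812590455029214 [array([ 0.0300631, -0.0450686]), array([-0.10530562,  0.01706459])] 86
tab px 143 [ 0.60300339 -0.06717932  0.03537107] -0.0740560421721305 -0.020426585142530717
stack top [ 0.70350047 -0.05764326  0.08884236] 688
291 211
spare_rack_mid [([0.721, -0.25, 0.014], 0.76), ([0.699, -0.046, 0.048], 0.74)]
jar [([0.526, 0.1, -0.004], 0.72)]
weight [([0.53, -0.462, 0.003], 0.7)]<stdin>:7: RuntimeWarning: divide by zero encountered in divide
<stdin>:7: RuntimeWarning: invalid value encountered in multiply
```

View pics/both.png

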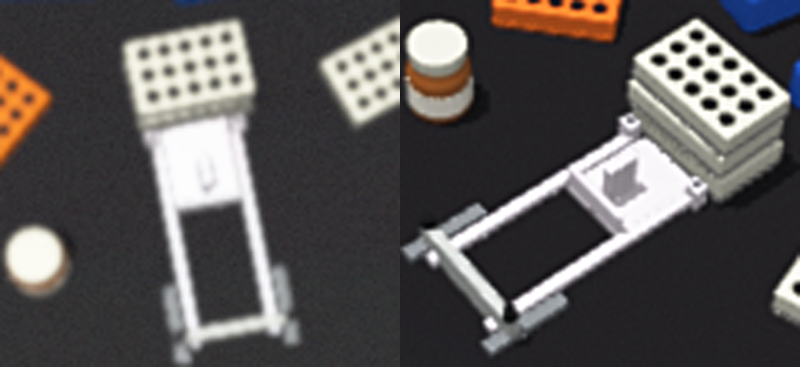

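The crop confirms it: a grey plate with its tab and lip under the white stack, crossbar at the far end. The yaw is about 9.8°. I'll refine it once and work out the approach move.

```bash
cat >> h.py <<'E'
from scipy.spatial.transform import Rotation as Ro
def plan(p,yawdeg):
    s=manip.get_state();w,x,y,z=s["ee_rot"];R=Ro.from_quat([x,y,z,w])
    b=np.radians(yawdeg);X=np.array([-np.cos(b),-np.sin(b),0]);Z=np.array([0,0,-1.]);T=np.stack([X,np.cross(Z,X),Z],1)
    d=R.inv().apply(np.array(p)-s["position"])/.4
    t=np.degrees((R.inv()*Ro.from_matrix(T)).as_rotvec())/30
    return d.round(4),t.round(4),s["position"].round(4)
E
python3 - <<'E' 2>/dev/null
from h import *
o=np.array([.663,-.051])
for rep in range(3):
    d,P=cloud("top");g=d["image"].min(-1).astype(float)
    ci=np.linalg.inv(d["world_to_cam"]);C=ci[:3,3];R=P-C
    def fit(zz,yaw,x0,x1,lo,hi,th):
        W=C+R*((zz-C[2])/R[...,2])[...,None]
        for it in range(4):
            ax=np.array([np.cos(yaw),np.sin(yaw)]);ay=np.array([-ax[1],ax[0]])
            X=(W[...,:2]-o)@ax;Y=(W[...,:2]-o)@ay;k=[]
            for s in(-1,1):
                m=(X>x0)&(X<x1)&(s*Y>lo)&(s*Y<hi)&(g>th)
                k.append(np.polyfit(X[m],Y[m],1,w=g[m]))
            yaw+=np.mean([q[0] for q in k])
        return np.degrees(yaw).round(2),np.round(k,4).tolist()
    print(fit(.01,.17,-.15,-.085,.02,.06,90),fit(.01,.17,-.13,-.085,.025,.055,130))
    yaw=.17;ax=np.array([np.cos(yaw),np.sin(yaw)]);ay=np.array([-ax[1],ax[0]])
    W=C+R*((.05-C[2])/R[...,2])[...,None];
    r=(W[...,:2]-o);X=r@ax;Y=r@ay
    m=(X>-.08)&(X<-.02)&(abs(Y)<.02)&(P[...,2]>.03)&(P[...,2]<.058)
    print("tab railframe",X[m].min(),X[m].max(),Y[m].mean(),m.sum(),P[m].mean(0))
print(plan([.613,-.0605,.15],9.8))
E
```

```text
(np.float64(9.49), [[-0.0026, -0.0405], [0.0025, 0.0379]]) (np.float64(9.3), [[-0.0091, -0.0416], [0.0091, 0.0381]])
tab railframe -0.07365855264473327 -0.04296728332779331 -0.0008598341486895396 34 [ 0.60650771 -0.0617848   0.04721363]
(np.float64(9.61), [[-0.0025, -0.0403], [0.0025, 0.0381]]) (np.float64(9.38), [[-0.0102, -0.0416], [0.0102, 0.0384]])
tab railframe -0.07365855264473316 -0.04296728332779342 -0.0005285580582621832 36 [ 0.6066217  -0.06146671  0.04670498]
(np.float64(9.49), [[-0.0004, -0.0402], [0.0004, 0.0376]]) (np.float64(9.09), [[0.004, -0.0408], [-0.003, 0.0363]])
tab railframe -0.07365855264473305 -0.04296728332779342 -0.0008598341486895356 34 [ 0.60654916 -0.06179382  0.04703602]
(array([-1.5085, -1.1279,  0.2032]), array([ 2.000e-04, -0.000e+00, -9.012e-01]), array([0.1704, 0.5492, 0.2313]))
```

Emit:
carry_out(
  delta_pos=[
    [-0.75,-0.56,0],
    [-0.75,-0.56,0],
    [-0.75,-0.56,0],
    [-0.75,-0.56,0],
    [-0.75,-0.56,0],
    [-0.75,-0.56,0],
    [-0.75,-0.56,0],
    [-0.75,-0.56,0],
    [-0.75,-0.56,0],
    [-0.75,-0.56,0],
  ],
  turn=[
    [0,0,-0.9],
    [0,0,-0.9],
    [0,0,-0.9],
    [0,0,-0.9],
    [0,0,-0.9],
    [0,0,-0.9],
    [0,0,-0.9],
    [0,0,-0.9],
    [0,0,-0.9],
    [0,0,-0.9],
  ],
  claw=[-1,-1,-1,-1,-1,-1,-1,-1,-1,-1],
  force=30,
)

```text
clock: 2.15
position: [0.3908, 0.246, 0.2313]
ee_rot: [-0.0, -0.084, 0.996, 0.0]
contact_force: [0.1, 0.2, -0.3]
width: 0.0855
gripper_force: 0.0
```

```bash
python3 -c "
from h import *
print(plan([.607,-.0615,.13],9.5),manip.get_state()['qpos'])"
```

```text
(array([-0.4044, -0.8485,  0.2526]), array([ 0.0014, -0.0005,  0.0043]), array([0.3908, 0.246 , 0.2313])) [ 4.10302189e-01  1.03945988e-01  1.72848719e+00  8.18361773e-04
  1.30920651e+00 -1.32876557e+00]
```

Emit:
carry_out(
  delta_pos=[
    [-0.404,-0.8485,0.05],
    [-0.404,-0.8485,0.05],
    [-0.404,-0.8485,0.05],
    [-0.404,-0.8485,0.05],
    [-0.404,-0.8485,0.05],
    [-0.404,-0.8485,0.05],
    [-0.404,-0.8485,0.05],
    [-0.404,-0.8485,0.05],
    [-0.404,-0.8485,0.2],
    [-0.404,-0.8485,0.25],
    [-0.404,-0.8485,0.25],
  ],
  turn=[
    [0,0,0],
    [0,0,0],
    [0,0,0],
    [0,0,0],
    [0,0,0],
    [0,0,0],
    [0,0,0],
    [0,0,0],
    [0,0,0],
    [0,0,0],
    [0,0,0],
  ],
  claw=[-1,-1,-1,-1,-1,-1,-1,-1,-1,-1,-1],
)

```text
clock: 3.25
position: [0.6039, -0.0583, 0.1264]
ee_rot: [-0.005, -0.086, 0.996, 0.002]
contact_force: [-0.2, 1.3, -0.3]
width: 0.0854
gripper_force: 0.0
```

```bash
python3 -c "
from h import *
print(plan([.607,-.0615,.018],9.5),manip.get_state()['qpos'])
d,P=cloud('side')
for q in('tab','rack2_mid'):print([( [round(v,3) for v in r['point']],round(r['score'],2)) for r in manip.place_of('side',q)])
cv2.imwrite('pics/s2.png',cv2.resize(d['image'][140:280,200:400,::-1],None,fx=4,fy=4))
"
```

```text
(array([-0.0089, -0.0105,  0.271 ]), array([ 0.0091, -0.0189,  0.0117]), array([ 0.6039, -0.0583,  0.1264])) [-2.11320591e-01  4.01340811e-01  1.58581199e+00  8.04873459e-04
  1.16540365e+00 -1.95439444e+00]
[([0.361, -0.186, 0.027], 0.63), ([0.613, -0.061, 0.03], 0.58)]
[([0.705, -0.045, 0.078], 0.82), ([0.43, 0.216, 0.012], 0.76), ([0.668, 0.153, 0.015], 0.64)]
```

View pics/s2.png

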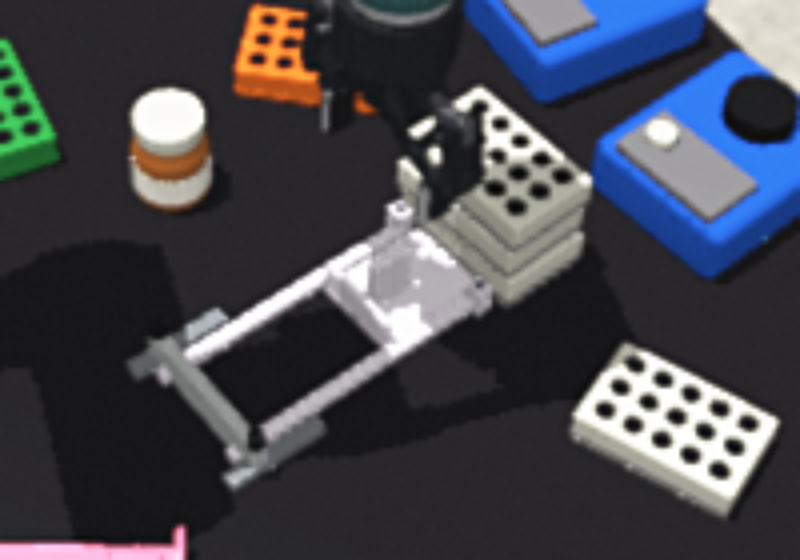

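Clear approach; the fingers are above the tab at about (430,190) in the crop. Descending.

Emit:
carry_out(
  delta_pos=[
    [0,0,0.05],
    [0,0,0.1],
    [0,0,0.15],
    [0,0,0.19],
    [0,0,0.22],
    [0,0,0.25],
    [0,0,0.27],
    [0,0,0.28],
    [0,0,0.28],
    [0,0,0.28],
    [0,0,0.28],
    [0,0,0.28],
  ],
  turn=[
    [0,0,0],
    [0,0,0],
    [0,0,0],
    [0,0,0],
    [0,0,0],
    [0,0,0],
    [0,0,0],
    [0,0,0],
    [0,0,0],
    [0,0,0],
    [0,0,0],
    [0,0,0],
  ],
  claw=[-1,-1,-1,-0.5,-0.2,0,0.1,0.2,0.3,0.4,0.4,0.4],
  force=20,
)

```text
clock: 4.6
position: [0.6077, -0.0608, 0.0198]
ee_rot: [0.0, -0.085, 0.996, -0.0]
contact_force: [-0.1, -0.8, -0.6]
width: 0.0255
gripper_force: 0.0
```

```bash
python3 -c "
from h import *
print(plan([.607,-.0615,.018],9.5))
d,P=cloud('top')
print(manip.get_state()['width'],manip.get_state()['contact_force'])
u,v=map(int,proj(d,[.607,-.0615,.05]))
a=cv2.resize(d['image'][v-40:v+40,u-40:u+40,::-1],(400,400),interpolation=2)
d,P=cloud('side')
u,v=map(int,proj(d,[.607,-.0615,.05]))
b=cv2.resize(d['image'][v-40:v+40,u-40:u+40,::-1],(400,400),interpolation=2)
cv2.imwrite('pics/s3.png',np.hstack([a,b]))
"
```

```text
(array([ 0.0021, -0.0015,  0.0044]), array([-0.0005,  0.0017,  0.0086]), array([ 0.6077, -0.0608,  0.0198]))
0.025765674349890414 [ 0.36304464 -0.91186171  0.34481907]
```

View pics/s3.png

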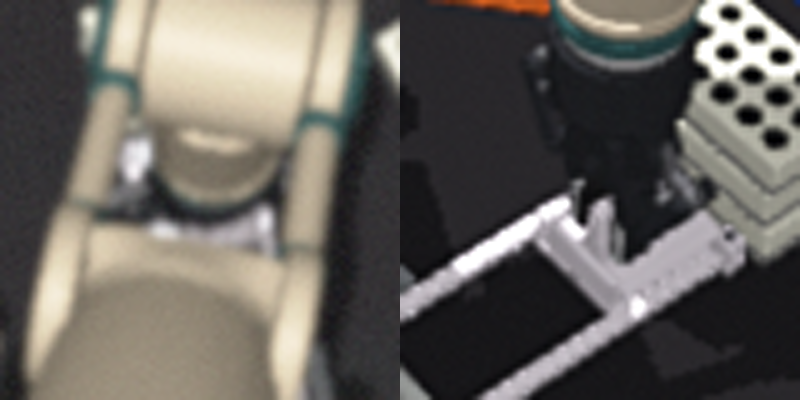

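The side crop shows the fingers straddling the tab at about (610,240). Top is occluded. I'll close in small steps.

Emit:
carry_out(
  delta_pos=[
    [0,0,0.002],
    [0,0,0.002],
    [0,0,0.002],
    [0,0,0.002],
    [0,0,0.002],
  ],
  turn=[
    [0,0,0],
    [0,0,0],
    [0,0,0],
    [0,0,0],
    [0,0,0],
  ],
  claw=[0.5,0.55,0.6,0.6,0.6],
)

```text
clock: 5.2
position: [0.6074, -0.0607, 0.0185]
ee_rot: [0.0, -0.085, 0.996, 0.0]
contact_force: [-0.5, -0.6, -0.4]
width: 0.0169
gripper_force: 0.0
```

Emit:
carry_out(
  delta_pos=[
    [0,0,0],
    [0,0,0],
    [0,0,0],
    [0,0,0],
  ],
  turn=[
    [0,0,0],
    [0,0,0],
    [0,0,0],
    [0,0,0],
  ],
  claw=[0.63,0.66,0.66,0.66],
)

```text
clock: 5.6
position: [0.6074, -0.0607, 0.0185]
ee_rot: [0.0, -0.085, 0.996, 0.0]
contact_force: [-0.2, -0.1, 0.3]
width: 0.0149
gripper_force: 0.0
```

Emit:
carry_out(
  delta_pos=[
    [0,0,0],
    [0,0,0],
    [0,0,0],
  ],
  turn=[
    [0,0,0],
    [0,0,0],
    [0,0,0],
  ],
  claw=[0.69,0.69,0.69],
)

```text
clock: 5.9
position: [0.6074, -0.0607, 0.0185]
ee_rot: [0.0, -0.085, 0.996, 0.0]
contact_force: [-0.1, 0.3, 0.4]
width: 0.0135
gripper_force: 0.0
```

Emit:
carry_out(
  delta_pos=[
    [0,0,0],
    [0,0,0],
    [0,0,0],
  ],
  turn=[
    [0,0,0],
    [0,0,0],
    [0,0,0],
  ],
  claw=[0.72,0.72,0.72],
)

```text
clock: 6.2
position: [0.6074, -0.0607, 0.0185]
ee_rot: [0.0, -0.085, 0.996, 0.0]
contact_force: [0.3, -0.7, -0.0]
width: 0.012
gripper_force: 0.0
```

Emit:
carry_out(
  delta_pos=[
    [0,0,0],
    [0,0,0],
    [0,0,0],
  ],
  turn=[
    [0,0,0],
    [0,0,0],
    [0,0,0],
  ],
  claw=[0.75,0.75,0.75],
)

```text
clock: 6.5
position: [0.6074, -0.0608, 0.0185]
ee_rot: [0.0, -0.085, 0.996, -0.0]
contact_force: [0.3, -1.8, 0.3]
width: 0.0107
gripper_force: 0.5
```

Emit:
carry_out(
  delta_pos=[
    [0,0,0],
    [0,0,0],
    [0,0,0],
    [0,0,0],
  ],
  turn=[
    [0,0,0],
    [0,0,0],
    [0,0,0],
    [0,0,0],
  ],
  claw=[0.78,0.8,0.85,0.85],
)

```text
clock: 6.9
position: [0.6074, -0.0609, 0.0185]
ee_rot: [0.0, -0.085, 0.996, -0.0]
contact_force: [-0.4, -1.5, 1.3]
width: 0.0095
gripper_force: 20.0
```

Gripped, with little lateral load. Drawing slowly along tool +x, at 10 mm/s first so the stack meets the posts gently.

Emit:
carry_out(
  delta_pos=[
    [0.0015,0,0],
    [0.004,0,0],
    [0.0065,0,0],
    [0.009,0,0],
    [0.0115,0,0],
    [0.014,0,0],
    [0.0165,0,0],
    [0.019,0,0],
    [0.0215,0,0],
    [0.024,0,0],
    [0.0265,0,0],
    [0.029,0,0],
  ],
  turn=[
    [0,0,0],
    [0,0,0],
    [0,0,0],
    [0,0,0],
    [0,0,0],
    [0,0,0],
    [0,0,0],
    [0,0,0],
    [0,0,0],
    [0,0,0],
    [0,0,0],
    [0,0,0],
  ],
  claw=[0.85,0.85,0.85,0.85,0.85,0.85,0.85,0.85,0.85,0.85,0.85,0.85],
)

```text
clock: 8.1
position: [0.597, -0.0625, 0.0185]
ee_rot: [0.001, -0.085, 0.996, -0.0]
contact_force: [5.6, 0.3, -3.6]
width: 0.0095
gripper_force: 19.4
```

Emit:
carry_out(
  delta_pos=[
    [0.003,0,0],
    [0.006,0,0],
    [0.009,0,0],
    [0.012,0,0],
    [0.015,0,0],
    [0.018,0,0],
    [0.021,0,0],
    [0.024,0,0],
    [0.027,0,0],
    [0.03,0,0],
    [0.033,0,0],
    [0.036,0,0],
  ],
  turn=[
    [0,0,0],
    [0,0,0],
    [0,0,0],
    [0,0,0],
    [0,0,0],
    [0,0,0],
    [0,0,0],
    [0,0,0],
    [0,0,0],
    [0,0,0],
    [0,0,0],
    [0,0,0],
  ],
  claw=[0.85,0.85,0.85,0.85,0.85,0.85,0.85,0.85,0.85,0.85,0.85,0.85],
)

```text
clock: 9.3
position: [0.5831, -0.065, 0.0186]
ee_rot: [0.001, -0.085, 0.996, -0.0]
contact_force: [6.0, 0.7, -4.1]
width: 0.0097
gripper_force: 19.4
```

Emit:
carry_out(
  delta_pos=[
    [0.0035,0,0],
    [0.007,0,0],
    [0.0105,0,0],
    [0.014,0,0],
    [0.0175,0,0],
    [0.021,0,0],
    [0.0245,0,0],
    [0.028,0,0],
    [0.0315,0,0],
    [0.035,0,0],
    [0.0385,0,0],
    [0.042,0,0],
  ],
  turn=[
    [0,0,0],
    [0,0,0],
    [0,0,0],
    [0,0,0],
    [0,0,0],
    [0,0,0],
    [0,0,0],
    [0,0,0],
    [0,0,0],
    [0,0,0],
    [0,0,0],
    [0,0,0],
  ],
  claw=[0.85,0.85,0.85,0.85,0.85,0.85,0.85,0.85,0.85,0.85,0.85,0.85],
)

```text
clock: 10.5
position: [0.5672, -0.0679, 0.0186]
ee_rot: [0.002, -0.085, 0.996, -0.0]
contact_force: [6.6, 0.8, -5.9]
width: 0.0096
gripper_force: 19.4
```

Emit:
carry_out(
  delta_pos=[
    [0.003,0,0],
    [0.006,0,0],
    [0.009,0,0],
    [0.012,0,0],
    [0.015,0,0],
    [0.018,0,0],
    [0.021,0,0],
    [0.024,0,0],
    [0.027,0,0],
    [0.03,0,0],
    [0.033,0,0],
    [0.036,0,0],
  ],
  turn=[
    [0,0,0],
    [0,0,0],
    [0,0,0],
    [0,0,0],
    [0,0,0],
    [0,0,0],
    [0,0,0],
    [0,0,0],
    [0,0,0],
    [0,0,0],
    [0,0,0],
    [0,0,0],
  ],
  claw=[0.85,0.85,0.85,0.85,0.85,0.85,0.85,0.85,0.85,0.85,0.85,0.85],
)

```text
clock: 11.7
position: [0.5509, -0.0704, 0.0185]
ee_rot: [0.0, -0.085, 0.996, 0.0]
contact_force: [1.5, 1.0, 0.8]
width: 0.0095
gripper_force: 20.3
```

Emit:
carry_out(
  delta_pos=[
    [0.003,0,0],
    [0.006,0,0],
    [0.009,0,0],
    [0.012,0,0],
    [0.015,0,0],
    [0.018,0,0],
    [0.021,0,0],
    [0.024,0,0],
    [0.027,0,0],
    [0.03,0,0],
    [0.033,0,0],
    [0.036,0,0],
  ],
  turn=[
    [0,0,0],
    [0,0,0],
    [0,0,0],
    [0,0,0],
    [0,0,0],
    [0,0,0],
    [0,0,0],
    [0,0,0],
    [0,0,0],
    [0,0,0],
    [0,0,0],
    [0,0,0],
  ],
  claw=[0.85,0.85,0.85,0.85,0.85,0.85,0.85,0.85,0.85,0.85,0.85,0.85],
)

```text
clock: 12.9
position: [0.5366, -0.0729, 0.0185]
ee_rot: [-0.0, -0.085, 0.996, 0.0]
contact_force: [0.6, -0.4, 1.0]
width: 0.0095
gripper_force: 20.2
```

Emit:
carry_out(
  delta_pos=[
    [0.0025,0,0],
    [0.005,0,0],
    [0.0075,0,0],
    [0.01,0,0],
    [0.0125,0,0],
    [0.015,0,0],
    [0.0175,0,0],
    [0.02,0,0],
    [0.0225,0,0],
    [0.025,0,0],
    [0.025,0,0],
  ],
  turn=[
    [0,0,0],
    [0,0,0],
    [0,0,0],
    [0,0,0],
    [0,0,0],
    [0,0,0],
    [0,0,0],
    [0,0,0],
    [0,0,0],
    [0,0,0],
    [0,0,0],
  ],
  claw=[0.85,0.85,0.85,0.85,0.85,0.85,0.85,0.85,0.85,0.85,0.85],
)

```text
clock: 14.0
position: [0.5267, -0.0746, 0.0185]
ee_rot: [-0.0, -0.085, 0.996, 0.0]
contact_force: [1.2, -0.1, 0.9]
width: 0.0097
gripper_force: 20.5
```

```bash
python3 -c "
from h import *
d,P=cloud('side')
for q in('tab','rack2_mid','rack0_mid'):print([( [round(v,3) for v in r['point']],round(r['score'],2)) for r in manip.place_of('side',q)])
cv2.imwrite('pics/s4.png',cv2.resize(d['image'][140:280,200:400,::-1],None,fx=4,fy=4))
"
```

```text
[([0.361, -0.189, 0.027], 0.86), ([0.531, -0.073, 0.029], 0.85)]
[([0.429, 0.217, 0.012], 0.91), ([0.669, 0.15, 0.013], 0.62), ([0.7, -0.045, 0.075], 0.59), ([0.66, -0.052, 0.004], 0.4)]
[([0.415, -0.349, -0.001], 0.66), ([0.702, -0.051, 0.016], 0.51)]
```

View pics/s4.png

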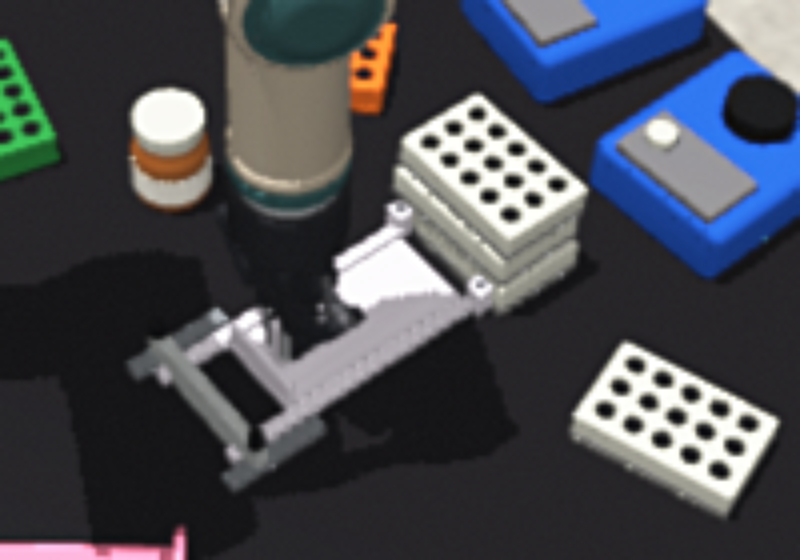

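Racks stand level on the bench behind the posts at about (490,200). The lip at about (265,365) is some 25–30 mm short of the bar. Continuing, then by feel.

Emit:
carry_out(
  delta_pos=[
    [0.0025,0,0],
    [0.005,0,0],
    [0.0075,0,0],
    [0.01,0,0],
    [0.0125,0,0],
    [0.015,0,0],
    [0.0175,0,0],
    [0.02,0,0],
    [0.0225,0,0],
    [0.025,0,0],
    [0.0275,0,0],
    [0.0275,0,0],
  ],
  turn=[
    [0,0,0],
    [0,0,0],
    [0,0,0],
    [0,0,0],
    [0,0,0],
    [0,0,0],
    [0,0,0],
    [0,0,0],
    [0,0,0],
    [0,0,0],
    [0,0,0],
    [0,0,0],
  ],
  claw=[0.85,0.85,0.85,0.85,0.85,0.85,0.85,0.85,0.85,0.85,0.85,0.85],
)

```text
clock: 15.4
position: [0.5159, -0.0764, 0.0185]
ee_rot: [-0.0, -0.085, 0.996, 0.0]
contact_force: [1.2, -0.1, 2.6]
width: 0.0095
gripper_force: 20.6
```

Emit:
carry_out(
  delta_pos=[
    [0.001,0,0],
    [0.002,0,0],
    [0.003,0,0],
    [0.004,0,0],
    [0.005,0,0],
    [0.006,0,0],
  ],
  turn=[
    [0,0,0],
    [0,0,0],
    [0,0,0],
    [0,0,0],
    [0,0,0],
    [0,0,0],
  ],
  claw=[0.85,0.85,0.85,0.85,0.85,0.85],
)

```text
clock: 16.0
position: [0.5138, -0.0768, 0.0185]
ee_rot: [0.0, -0.085, 0.996, -0.0]
contact_force: [2.2, 0.7, 0.7]
width: 0.0095
gripper_force: 20.1
```

```bash
python3 -c "
from h import *
d,P=cloud('side')
print(manip.place_of('side','tab')[:2])
cv2.imwrite('pics/s5.png',cv2.resize(d['image'][205:265,225:305,::-1],None,fx=7,fy=7,interpolation=2))
"
```

```text
[{'point': [0.5203, -0.0754, 0.0278], 'score': 0.96}, {'point': [0.6605, -0.0498, 0.0061], 'score': 0.67}]
```

View pics/s5.png

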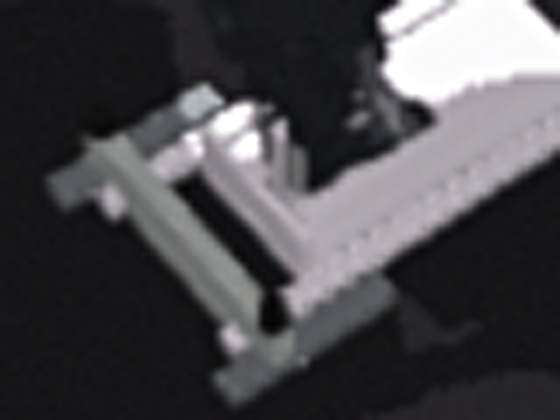

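The gap from lip (255,200) to bar (185,235) is still roughly 12–15 mm. Advancing slowly.

Emit:
carry_out(
  delta_pos=[
    [0.0015,0,0],
    [0.003,0,0],
    [0.0045,0,0],
    [0.006,0,0],
    [0.0075,0,0],
    [0.009,0,0],
    [0.0105,0,0],
    [0.012,0,0],
    [0.0135,0,0],
    [0.0135,0,0],
  ],
  turn=[
    [0,0,0],
    [0,0,0],
    [0,0,0],
    [0,0,0],
    [0,0,0],
    [0,0,0],
    [0,0,0],
    [0,0,0],
    [0,0,0],
    [0,0,0],
  ],
  claw=[0.85,0.85,0.85,0.85,0.85,0.85,0.85,0.85,0.85,0.85],
)

```text
clock: 17.1
position: [0.5083, -0.0777, 0.0185]
ee_rot: [-0.0, -0.085, 0.996, 0.0]
contact_force: [2.9, -0.2, 2.6]
width: 0.0098
gripper_force: 20.7
```

Emit:
carry_out(
  delta_pos=[
    [0.001,0,0],
    [0.002,0,0],
    [0.003,0,0],
    [0.004,0,0],
    [0.005,0,0],
    [0.005,0,0],
  ],
  turn=[
    [0,0,0],
    [0,0,0],
    [0,0,0],
    [0,0,0],
    [0,0,0],
    [0,0,0],
  ],
  claw=[0.85,0.85,0.85,0.85,0.85,0.85],
)

```text
clock: 17.7
position: [0.5064, -0.0781, 0.0185]
ee_rot: [-0.0, -0.085, 0.996, 0.0]
contact_force: [3.1, 0.3, 3.3]
width: 0.0096
gripper_force: 20.7
```

Emit:
carry_out(
  delta_pos=[
    [0.001,0,0],
    [0.002,0,0],
    [0.003,0,0],
    [0.004,0,0],
    [0.005,0,0],
    [0.005,0,0],
  ],
  turn=[
    [0,0,0],
    [0,0,0],
    [0,0,0],
    [0,0,0],
    [0,0,0],
    [0,0,0],
  ],
  claw=[0.85,0.85,0.85,0.85,0.85,0.85],
)

```text
clock: 18.3
position: [0.5044, -0.0784, 0.0185]
ee_rot: [-0.0, -0.085, 0.996, 0.0]
contact_force: [2.8, -0.3, 3.4]
width: 0.0094
gripper_force: 20.8
```

Emit:
carry_out(
  delta_pos=[
    [0.001,0,0],
    [0.002,0,0],
    [0.003,0,0],
    [0.004,0,0],
    [0.005,0,0],
    [0.005,0,0],
  ],
  turn=[
    [0,0,0],
    [0,0,0],
    [0,0,0],
    [0,0,0],
    [0,0,0],
    [0,0,0],
  ],
  claw=[0.85,0.85,0.85,0.85,0.85,0.85],
)

```text
clock: 18.9
position: [0.5024, -0.0788, 0.0185]
ee_rot: [-0.0, -0.085, 0.996, 0.0]
contact_force: [1.5, -1.4, 3.6]
width: 0.0094
gripper_force: 20.8
```

Emit:
carry_out(
  delta_pos=[
    [0.001,0,0],
    [0.002,0,0],
    [0.003,0,0],
    [0.004,0,0],
    [0.005,0,0],
    [0.005,0,0],
  ],
  turn=[
    [0,0,0],
    [0,0,0],
    [0,0,0],
    [0,0,0],
    [0,0,0],
    [0,0,0],
  ],
  claw=[0.85,0.85,0.85,0.85,0.85,0.85],
)

```text
clock: 19.5
position: [0.5004, -0.0791, 0.0185]
ee_rot: [-0.0, -0.085, 0.996, 0.0]
contact_force: [2.9, -0.5, 3.8]
width: 0.0101
gripper_force: 20.9
```

Emit:
carry_out(
  delta_pos=[
    [0.001,0,0],
    [0.002,0,0],
    [0.003,0,0],
    [0.004,0,0],
    [0.004,0,0],
  ],
  turn=[
    [0,0,0],
    [0,0,0],
    [0,0,0],
    [0,0,0],
    [0,0,0],
  ],
  claw=[0.85,0.85,0.85,0.85,0.85],
)

```text
clock: 20.0
position: [0.4989, -0.0793, 0.0185]
ee_rot: [-0.0, -0.085, 0.996, 0.0]
contact_force: [2.7, 0.1, 4.2]
width: 0.0099
gripper_force: 20.9
```

```bash
python3 -c "
from h import *
d,P=cloud('side')
print(manip.place_of('side','tab')[:1],manip.get_state()['contact_force'])
cv2.imwrite('pics/s6.png',cv2.resize(d['image'][205:265,225:305,::-1],None,fx=7,fy=7,interpolation=2))
"
```

```text
[{'point': [0.3612, -0.1898, 0.0254], 'score': 0.65}] [3.32614212 0.13336725 4.85421691]
```

View pics/s6.png

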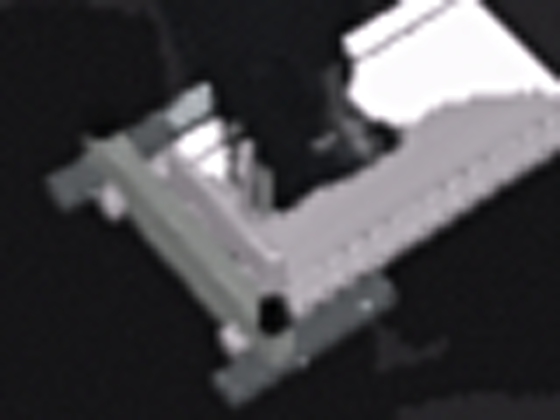

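The lip now lies only a few mm from the bar (about (215,225)). Small steps.

Emit:
carry_out(
  delta_pos=[
    [0.001,0,-0.001],
    [0.002,0,-0.001],
    [0.003,0,-0.001],
    [0.004,0,-0.001],
    [0.004,0,-0.001],
  ],
  turn=[
    [0,0,0],
    [0,0,0],
    [0,0,0],
    [0,0,0],
    [0,0,0],
  ],
  claw=[0.85,0.85,0.85,0.85,0.85],
)

```text
clock: 20.6
position: [0.4965, -0.0794, 0.0185]
ee_rot: [-0.001, -0.085, 0.996, 0.0]
contact_force: [0.8, -0.8, 1.2]
width: 0.0098
gripper_force: 20.3
```

Emit:
carry_out(
  delta_pos=[
    [0.001,0,0],
    [0.002,0,0],
    [0.003,0,0],
    [0.003,0,0],
  ],
  turn=[
    [0,0,0],
    [0,0,0],
    [0,0,0],
    [0,0,0],
  ],
  claw=[0.85,0.85,0.85,0.85],
)

```text
clock: 21.0
position: [0.4955, -0.0797, 0.0186]
ee_rot: [-0.001, -0.085, 0.996, 0.0]
contact_force: [0.2, -0.1, -0.6]
width: 0.0099
gripper_force: 20.1
```

Emit:
carry_out(
  delta_pos=[
    [0.001,0,0],
    [0.002,0,0],
    [0.003,0,0],
    [0.003,0,0],
  ],
  turn=[
    [0,0,0],
    [0,0,0],
    [0,0,0],
    [0,0,0],
  ],
  claw=[0.85,0.85,0.85,0.85],
)

```text
clock: 21.4
position: [0.4946, -0.0799, 0.0188]
ee_rot: [-0.0, -0.085, 0.996, 0.0]
contact_force: [-0.2, -0.4, -1.3]
width: 0.0098
gripper_force: 20.0
```

Emit:
carry_out(
  delta_pos=[
    [0.001,0,0],
    [0.002,0,0],
    [0.003,0,0],
    [0.003,0,0],
  ],
  turn=[
    [0,0,0],
    [0,0,0],
    [0,0,0],
    [0,0,0],
  ],
  claw=[0.85,0.85,0.85,0.85],
)

```text
clock: 21.8
position: [0.4937, -0.0802, 0.0189]
ee_rot: [-0.0, -0.085, 0.996, 0.0]
contact_force: [-0.6, -0.5, -1.1]
width: 0.0094
gripper_force: 20.0
```

Emit:
carry_out(
  delta_pos=[
    [0.001,0,0.0007],
    [0.002,0,0.0007],
    [0.003,0,0.0007],
    [0.003,0,0.0007],
  ],
  turn=[
    [0,0,0],
    [0,0,0],
    [0,0,0],
    [0,0,0],
  ],
  claw=[0.85,0.85,0.85,0.85],
)

```text
clock: 22.2
position: [0.4926, -0.0804, 0.0187]
ee_rot: [0.0, -0.085, 0.996, 0.0]
contact_force: [-0.3, 0.3, -2.0]
width: 0.0093
gripper_force: 20.0
```

Emit:
carry_out(
  delta_pos=[
    [0.001,0,0],
    [0.002,0,0],
    [0.003,0,0],
    [0.003,0,0],
  ],
  turn=[
    [0,0,0],
    [0,0,0],
    [0,0,0],
    [0,0,0],
  ],
  claw=[0.85,0.85,0.85,0.85],
)

```text
clock: 22.6
position: [0.4914, -0.0806, 0.0186]
ee_rot: [-0.0, -0.085, 0.996, 0.0]
contact_force: [0.3, 0.6, -1.8]
width: 0.0098
gripper_force: 20.0
```

Emit:
carry_out(
  delta_pos=[
    [0.001,0,0.0005],
    [0.002,0,0.0005],
    [0.003,0,0.0005],
    [0.003,0,0.0005],
  ],
  turn=[
    [0,0,0],
    [0,0,0],
    [0,0,0],
    [0,0,0],
  ],
  claw=[0.85,0.85,0.85,0.85],
)

```text
clock: 23.0
position: [0.4905, -0.0809, 0.0185]
ee_rot: [0.0, -0.085, 0.996, -0.0]
contact_force: [0.0, 0.6, -0.2]
width: 0.0097
gripper_force: 20.2
```

Emit:
carry_out(
  delta_pos=[
    [0.001,0,0],
    [0.002,0,0],
    [0.003,0,0],
    [0.003,0,0],
  ],
  turn=[
    [0,0,0],
    [0,0,0],
    [0,0,0],
    [0,0,0],
  ],
  claw=[0.85,0.85,0.85,0.85],
)

```text
clock: 23.4
position: [0.4897, -0.081, 0.0185]
ee_rot: [0.001, -0.085, 0.996, -0.0]
contact_force: [2.9, 0.7, -1.3]
width: 0.0098
gripper_force: 20.0
```

Emit:
carry_out(
  delta_pos=[
    [0.001,0,0],
    [0.001,0,0],
    [0.001,0,0],
  ],
  turn=[
    [0,0,0],
    [0,0,0],
    [0,0,0],
  ],
  claw=[0.85,0.85,0.85],
)

```text
clock: 23.7
position: [0.4897, -0.0811, 0.0186]
ee_rot: [0.001, -0.085, 0.996, -0.0]
contact_force: [5.3, 2.1, -2.3]
width: 0.0098
gripper_force: 20.0
```

Emit:
carry_out(
  delta_pos=[
    [0.0007,0,0],
    [0.0007,0,0],
    [0.0007,0,0],
  ],
  turn=[
    [0,0,0],
    [0,0,0],
    [0,0,0],
  ],
  claw=[0.85,0.85,0.85],
)

```text
clock: 24.0
position: [0.4897, -0.0811, 0.0186]
ee_rot: [0.001, -0.085, 0.996, -0.0]
contact_force: [5.5, 2.0, -2.5]
width: 0.0101
gripper_force: 19.8
```

The bar is met: position stalled and force rising. Pressing to about 8 N and holding.

Emit:
carry_out(
  delta_pos=[
    [0.001,0,0],
    [0.001,0,0],
    [0.001,0,0],
    [0.001,0,0],
  ],
  turn=[
    [0,0,0],
    [0,0,0],
    [0,0,0],
    [0,0,0],
  ],
  claw=[0.85,0.85,0.85,0.85],
)

```text
clock: 24.4
position: [0.4897, -0.0811, 0.0186]
ee_rot: [0.002, -0.085, 0.996, -0.0]
contact_force: [7.3, 3.2, -3.5]
width: 0.01
gripper_force: 19.7
```

Emit:
carry_out(
  delta_pos=[
    [0,0,0],
    [0,0,0],
    [0,0,0],
    [0,0,0],
    [0,0,0],
    [0,0,0],
    [0,0,0],
    [0,0,0],
  ],
  turn=[
    [0,0,0],
    [0,0,0],
    [0,0,0],
    [0,0,0],
    [0,0,0],
    [0,0,0],
    [0,0,0],
    [0,0,0],
  ],
  claw=[0.85,0.85,0.85,0.85,0.85,0.85,0.85,0.85],
)

```text
clock: 25.2
position: [0.4897, -0.0811, 0.0186]
ee_rot: [0.002, -0.085, 0.996, -0.0]
contact_force: [5.8, 3.2, -3.1]
width: 0.0098
gripper_force: 19.7
```

```bash
python3 -c "
from h import *
d,P=cloud('side')
cv2.imwrite('pics/s7.png',cv2.resize(d['image'][205:265,225:305,::-1],None,fx=7,fy=7,interpolation=2))
"
```

```text
(no output)
```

View pics/s7.png

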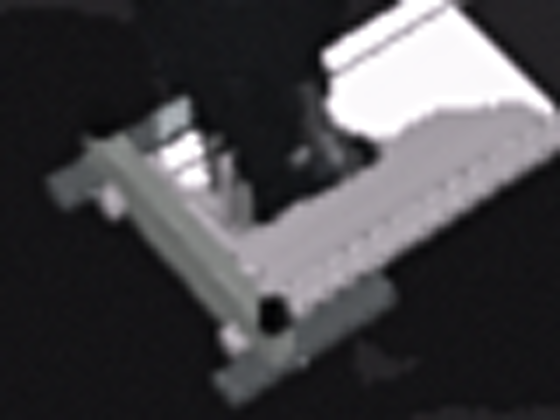

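The lip lies against the bar along its length (about (200,220)). Releasing and lifting off.

Emit:
carry_out(
  delta_pos=[
    [0,0,0],
    [0,0,0],
    [0,0,0],
    [0,0,0],
    [0,0,0],
    [0,0,0],
  ],
  turn=[
    [0,0,0],
    [0,0,0],
    [0,0,0],
    [0,0,0],
    [0,0,0],
    [0,0,0],
  ],
  claw=[0.74,0.68,0.6,0.5,0.4,0.4],
)

```text
clock: 25.85
position: [0.4879, -0.0812, 0.0184]
ee_rot: [-0.0, -0.085, 0.996, 0.0]
contact_force: [0.5, 0.8, 0.6]
width: 0.0256
gripper_force: 0.0
```

Emit:
carry_out(
  delta_pos=[
    [0,0,-0.01],
    [0,0,-0.03],
    [0,0,-0.06],
    [0,0,-0.1],
    [0,0,-0.15],
    [0,0,-0.22],
    [0,0,-0.3],
    [0,0,-0.38],
    [0,0,-0.42],
    [0,0,-0.42],
    [0,0,-0.42],
  ],
  turn=[
    [0,0,0],
    [0,0,0],
    [0,0,0],
    [0,0,0],
    [0,0,0],
    [0,0,0],
    [0,0,0],
    [0,0,0],
    [0,0,0],
    [0,0,0],
    [0,0,0],
  ],
  claw=[0.4,0.4,0.4,0.4,0.4,0.4,0.4,0.4,0.4,0.4,0.4],
)

```text
clock: 26.95
position: [0.4877, -0.0811, 0.1865]
ee_rot: [0.0, -0.085, 0.996, -0.0]
contact_force: [-0.4, -0.8, -0.7]
width: 0.0255
gripper_force: 0.0
```

```bash
python3 -c "
from h import *
d,P=cloud('side')
for q in('tab','rack2_mid','rack0_mid'):print([( [round(v,3) for v in r['point']],round(r['score'],2)) for r in manip.place_of('side',q)])
cv2.imwrite('pics/s8.png',cv2.resize(d['image'][150:270,220:380,::-1],None,fx=5,fy=5,interpolation=2))
"
```

```text
[([0.36, -0.193, 0.028], 0.63), ([0.7, -0.046, 0.075], 0.6), ([0.495, -0.081, 0.028], 0.57)]
[([0.668, 0.151, 0.014], 0.9), ([0.434, 0.217, 0.012], 0.84), ([0.7, -0.048, 0.074], 0.79), ([0.413, -0.35, -0.002], 0.54), ([0.496, -0.079, 0.027], 0.49)]
[([0.705, -0.046, 0.014], 0.49)]
```

View pics/s8.png

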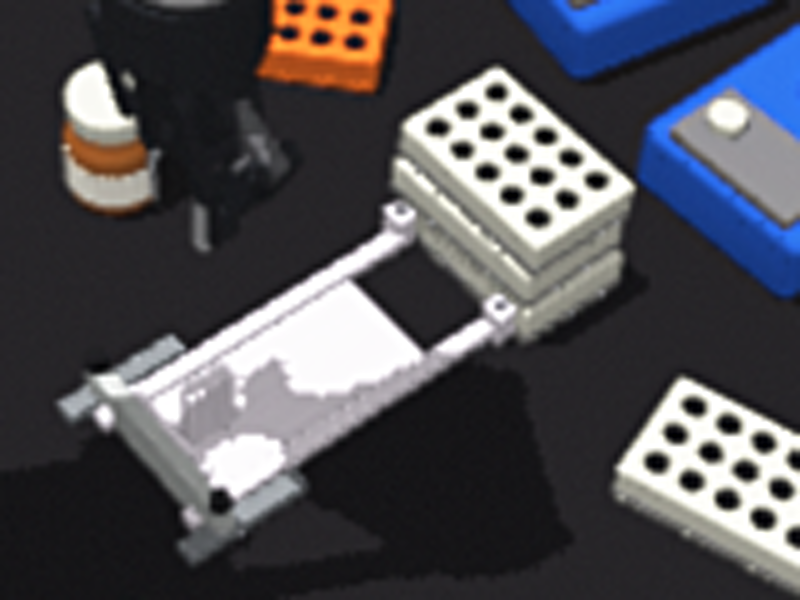

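The plate lies flat between the rails against the bar (about (150,430)). The racks stand stacked behind the posts (about (515,200)) and the gripper is clear.

```bash
python3 -c "
from rig import manip
print(manip.sign_off())"
```

```text
the job is handed in; nothing more can be done
None
```

I drew the plate out, pressed it against the crossbar at roughly 6–8 N (wrist reading) for over half a second and let go. The last picture shows it flat against the bar, with the racks still stacked behind the posts, and the job is handed in; sign-off gave no verdict.

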